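# Line up the spice canisters by height on the stove ledge

## Robot

A 6-joint arm with a two-finger parallel gripper is mounted at the origin on the work surface. World frame = base frame: x ahead of the robot, y to its left, z up, the work surface at z = 0. Lengths are in m, angles in rad, forces in N, time in s.
With the tool pointing down it reaches from about 0.225 to 0.875 m from the base axis. Payload 3.4 kg.
Tool frame: the origin (TCP) lies between the finger pads; the fingertips stand 17 mm ahead of it and the grasp point (between the pads) lies 2 mm behind it; y points along the fingers, z is the direction in which the jaws open and shut, and the axes are right-handed (so a half turn about y gives the same grasp; the last joint's range is limited). The gripper opens to 85 mm and grips with 20 to 120 N. Pads are 22 mm wide; open, the fingers measure 114 mm over their backs; the gripper's body (76 mm by 85 mm) begins 54 mm behind the grasp point. The pads swing forward as they close: fully open they stand 13 mm farther back than shut.
Start: joints at [-1.247, 0.276, 1.505, -0, 1.361, -0.121], TCP at [0.247, -0.519, 0.248] pointing down, gripper open.
Joint ranges: [-2.89, 2.89], [-0.75, 2.08], [0.22, 2.7], [-1.18, 4.32], [0.11, 2.71], [-2.7, 2.7]. Speed limits (rad/s): [2.57, 2.57, 3.14, 3.14, 3.14, 3.14].

## Interface

Orientations are given as a unit quaternion [w, x, y, z].
In Python, from rig import manip, get_image, camera_model, sign_off, spot_in, silhouettes, spot_point gives the robot as it stands.
- The arm moves only by the tool jog_arm, never from a script. Its argument "targets" is a list of rows, each a list of 3 entries, a list of its own where there are three numbers: the finger opening in m, from 0 to 0.0854, then the shift along the world's x, y, z in m, then the turn about the world's z in rad. In form: [[claw, [x, y, z], spin], ...]. A call has 1 to 10 rows; each row shifts and turns the commanded pose from where the row before left it; what a row does not reach is not made up. A row lasts 1/8 s, in which the tool goes at most 62.5 mm and 10.7 degrees, less where a joint would pass 70% of its speed; a pose out of reach is approached as far as the arm can. A call with a gripper value outside its range is refused whole. The fingers move at their own pace and stop on an object; "force" is the grip in N (left out, the last holds). Time passes only in rows, so rows that do not move let the fingers close. It gives the time, the measured TCP pose, the force and the opening at its end, in the units of the state.
- manip.get_state(): the state, without advancing time (a new reading comes with each control period).
- get_image(name): name is "scene" or "top"; returns (picture, depth): 400x640x3 uint8, red, green, blue; 400x640 float32, m along the optical axis (not along the pixel's ray), 0 where there is no reading.
- camera_model(name): a dict with "mtx" (3x3 intrinsics, pixels), "world_from_camera" (4x4, takes a point from camera to world coordinates). Camera axes: x right, y up, looking along -z (the intrinsics and any distortion apply to the point x, -y, -z); pixel columns grow to the right and rows downward; lengths in m; the calibration is good to about 2 mm. A picture is of the moment at which its call begins. camera_model takes no time and is no camera call.
- sign_off(): hands the job in, once; it reports no verdict.
Trained networks look in the newest picture that a camera, given by its name, has taken for a name from the list of things; names that differ only in an ending like _2 or _b are one class to them, and where a whole thing is asked for, a point or a joint stands for the part that bears it (a point fixed in the world has none). Each returns a list of dicts, best first, with "score" (0 to 1); they miss things now and then, are a little off and sometimes report something else, mostly with a low value. They report only what shows in the picture. A call takes as long as a camera call. They do not tell look-alikes from the thing itself.
- spot_in(name, camera): "position" ([column, row] in pixels, amid what is visible of it).
- silhouettes(name, camera): "mask" (400x640 bool, what is visible of it) and "position" ([column, row] in pixels, amid what is visible of it).
- spot_point(name, camera): "position" ([column, row] in pixels: a listed point, or the origin of a listed thing).
The state is a dict: "clock": time; "qpos": joint angles; "qd": joint speeds; "effort": joint torques, N m; "position": TCP position; "ee_rot": TCP orientation; "contact_force": force on the tool from outside, world axes, zero at the start; "moment": the same for the moment, N m; "width": finger opening in m.
Only numpy, scipy, OpenCV 4.12 (cv2) and the standard library are available. Lean on these libraries where they do the work, as an engineer would, in place of code of your own. Each camera call takes 0.05 s, during which the arm holds its last target.

## Task

Line up the four spice canisters on the stainless ledge in order of height: the tallest on the mark next to the bamboo steamer, then going down to the shortest on the mark next to the glass tumbler. Stand each one upright in the middle of its own round mark and let go of it, without knocking any canister over and without shifting the steamer or the tumbler.

Things in the scene. Friction and masses are not known exactly. Their poses are not given: they have to be found in the camera images.
- canister_tall: The tallest of four loose spice canisters: an upright round white plastic canister, 116 mm high overall and 52 mm in diameter over its full height, its top 12 mm a grey flip lid that stays shut (same diameter). About 130 g (0.8 to 1.3 times this). Starts upright on the counter (z = 0) on the robot's side of the ledge. Origin at the centre of its underside, z up its axis.
- canister_large: The second tallest of four loose spice canisters: an upright round white plastic canister, 94 mm high overall and 48 mm in diameter over its full height, its top 12 mm a grey flip lid that stays shut (same diameter). About 100 g (0.8 to 1.3 times this). Starts upright on the counter (z = 0) on the robot's side of the ledge. Origin at the centre of its underside, z up its axis.
- canister_medium: The second shortest of four loose spice canisters: an upright round white plastic canister, 72 mm high overall and 44 mm in diameter over its full height, its top 12 mm a grey flip lid that stays shut (same diameter). About 75 g (0.8 to 1.3 times this). Starts upright on the counter (z = 0) on the robot's side of the ledge. Origin at the centre of its underside, z up its axis.
- canister_small: The shortest of four loose spice canisters: an upright round white plastic canister, 50 mm high overall and 40 mm in diameter over its full height, its top 12 mm a grey flip lid that stays shut (same diameter). About 50 g (0.8 to 1.3 times this). Starts upright on the counter (z = 0) on the robot's side of the ledge. Origin at the centre of its underside, z up its axis.
- mark_1: The first of four alike round marks in a straight row, 85 mm apart, counted from the robot's left (+y): a flat dark ring of 60 mm outer diameter with a dark centre dot, flush in the ledge's top. Origin at its centre on that top, 60 mm above the counter; y along the row to the left, z up. The ledge: a fixed steel stand, 120 mm deep, 580 long, no rim.
- mark_2: The second of four alike round marks in a straight row, 85 mm apart, counted from the robot's left (+y): a flat dark ring of 60 mm outer diameter with a dark centre dot, flush in the ledge's top. Origin at its centre on that top, 60 mm above the counter; y along the row to the left, z up. The row runs along the ledge's middle, turned at most 9 degrees from the robot's y axis.
- mark_3: The third of four alike round marks in a straight row, 85 mm apart, counted from the robot's left (+y): a flat dark ring of 60 mm outer diameter with a dark centre dot, flush in the ledge's top. Origin at its centre on that top, 60 mm above the counter; y along the row to the left, z up. Beyond the ledge (+x) lies a low hob.
- mark_4: The fourth of four alike round marks in a straight row, 85 mm apart, counted from the robot's left (+y): a flat dark ring of 60 mm outer diameter with a dark centre dot, flush in the ledge's top. Origin at its centre on that top, 60 mm above the counter; y along the row to the left, z up. Not needed: a lighter and a chopstick rest lying on the counter at the sides.
- steamer: Small round bamboo steamer with its lid on, 94 mm in diameter, 66 mm high, standing loose at one end of the ledge, its centre about 107 mm beyond the end mark of the row. Which end varies. Origin at the centre of its underside, z up. Not to be moved.
- tumbler: Clear glass tumbler, 66 mm in diameter at the rim, 85 mm high, standing loose and mouth up at the ledge's other end, its centre about 107 mm beyond that end mark. Origin at the centre of its underside, z up. Not to be moved.
There are look-alikes about, which are no part of the job. Leave any purple look-alike of the canister_small alone. Leave any green or yellow look-alike of the canister_large alone.

How it is judged:
By the outcome, as a careful person would: the job done as asked, in the order asked, and still so for the second after the job is handed in, with the robot touching nothing.
It also fails if it takes over 90 s, if anything falls off the work surface, if the arm or the gripper's body presses on something with over 40 N, if the wrist force passes 120 N, or if a joint passes its speed limit or range.

## Working session

There is one attempt and no reset: what is moved stays moved. The work goes in short steps, Python scripts to look and compute and a tool call to move; the robot and the scene stay as the last step left them, time stands still between calls to the robot, and variables do not carry over. Pictures are saved under pics/ and viewed, and the job is handed in when it is done.

Besides the shell and the picture viewer there is one more tool, called after "Request:" by a JSON object that holds its "method" and its "body". jog_arm: Moves the arm, as the interface text tells. Its arguments: {"type":"object","properties":{"targets":{"type":"array","items":{"type":"array"}},"force":{"type":"number"}},"required":["targets"]}

```bash
ls; mkdir -p pics; python3 - <<'E'
from rig import manip,get_image,camera_model
import cv2,numpy as np
s=manip.get_state();print(s)
for n in("scene","top"):
    im,d=get_image(n);cv2.imwrite(f"pics/{n}0.png",im[:,:,::-1]);np.save(f"{n}_d.npy",d);np.save(f"{n}_i.npy",im)
    print(camera_model(n))
E
```

```text
pics
{'clock': 0.0, 'qpos': array([-1.24701661e+00,  2.76618517e-01,  1.50614168e+00,  2.63125550e-05,
        1.36071228e+00, -1.20987392e-01]), 'qd': array([-0.00038873, -0.00114332,  0.00055536,  0.00152322,  0.00052417,
        0.00205704]), 'effort': array([ 3.69112086e-04, -4.16771972e+01, -2.45809186e+01, -5.10333552e-05,
        1.11986112e-02, -1.17689487e-05]), 'position': array([ 0.24724116, -0.51857417,  0.24742287]), 'ee_rot': array([ 0.15589582, -0.15601227,  0.69035619, -0.68903193]), 'contact_force': array([-0.01464621,  0.04632792,  0.61529411]), 'moment': array([ 0.00539973, -0.01779287,  0.05871999]), 'width': 0.08532283726917052}
{'mtx': array([[381.50468578,   0.        , 321.94780938],
       [  0.        , 381.50468578, 200.93745132],
       [  0.        ,   0.        ,   1.        ]]), 'world_from_camera': array([[-0.38689519, -0.75562974,  0.52852229,  0.94724645],
       [ 0.92203043, -0.30885559,  0.23338404,  0.2189238 ],
       [-0.01311486,  0.5776088 ,  0.81620835,  0.7265989 ],
       [ 0.        ,  0.        ,  0.        ,  1.        ]])}
{'mtx': array([[492.56013524,   0.        , 319.34852083],
       [  0.        , 492.56013524, 201.32557574],
       [  0.        ,   0.        ,   1.        ]]), 'world_from_camera': array([[ 0.02619049,  0.99466182, -0.09980946,  0.41786275],
       [-0.99954268,  0.0245469 , -0.01766013,  0.02641606],
       [-0.01511585,  0.10022634,  0.99484983,  1.0729641 ],
       [ 0.        ,  0.        ,  0.        ,  1.        ]])}
```

View pics/scene0.png

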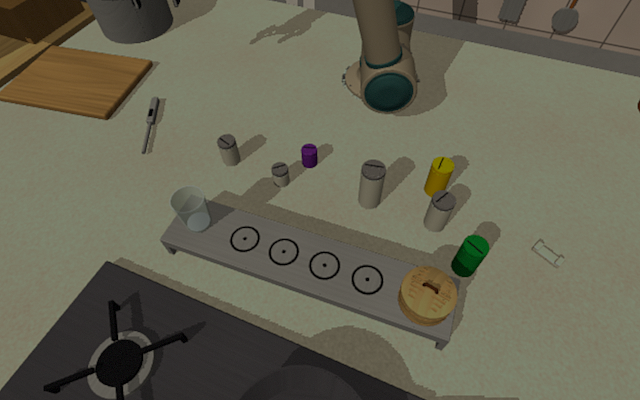

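View pics/top0.png

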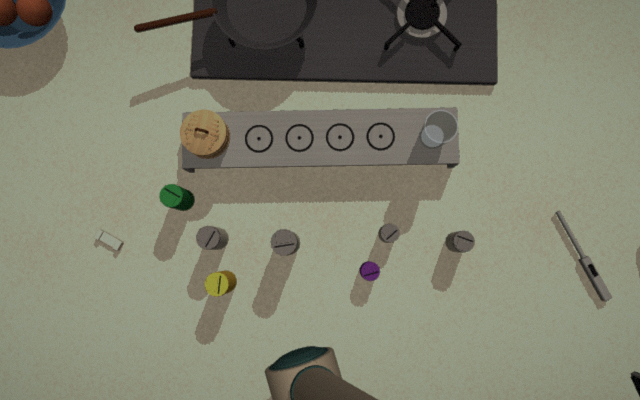

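```bash
python3 - <<'E'
from rig import *
import numpy as np
for cam in("top",):
  for n in["canister_tall","canister_large","canister_medium","canister_small","mark_1","steamer","tumbler"]:
    r=spot_point(n,cam)
    print(n,[(np.round(x['position'],1).tolist(),round(x['score'],2)) for x in r])
E
```

```text
canister_tall [([286.8, 244.9], 0.74)]
canister_large [([225.0, 279.6], 0.92), ([186.5, 201.7], 0.74), ([216.8, 239.2], 0.69)]
canister_medium [([452.5, 242.8], 0.66), ([212.5, 238.7], 0.24)]
canister_small [([387.2, 231.2], 0.86), ([368.2, 268.5], 0.75)]
mark_1 [([259.0, 136.9], 0.78), ([382.1, 138.1], 0.72), ([294.2, 139.4], 0.61)]
steamer [([208.3, 135.8], 0.79), ([343.9, 135.9], 0.59), ([454.5, 242.8], 0.16)]
tumbler [([431.3, 132.1], 0.94)]
```

The top view shows the steamer at the +y end (204,133) and the tumbler at the -y end (438,128). The order is therefore tall on mark_1 at (259,138), then large (299,138), medium (340,137) and small on mark_4 (380,136).

Candidates in the top view:
- **tall:** white (285,243)
- **large:** white (209,238), with look-alikes yellow (218,284) and green (173,196)
- **medium:** white (461,241)
- **small:** white (389,233), with a purple look-alike (369,270)

Next I'll measure positions with depth and check with a crop.

```bash
cat > h.py <<'E'
import numpy as np,cv2
from rig import camera_model
def cloud(cam,d):
    c=camera_model(cam);K=c['mtx'];T=c['world_from_camera']
    v,u=np.mgrid[0:400,0:640]
    P=np.stack([(u-K[0,2])/K[0,0]*d,-(v-K[1,2])/K[1,1]*d,-d],-1)
    return P@T[:3,:3].T+T[:3,3]
def ray(cam,px,z):
    c=camera_model(cam);K=c['mtx'];T=c['world_from_camera']
    r=T[:3,:3]@np.array([(px[0]-K[0,2])/K[0,0],-(px[1]-K[1,2])/K[1,1],-1])
    return T[:3,3]+r*(z-T[2,3])/r[2]
def proj(cam,P):
    c=camera_model(cam);K=c['mtx'];T=c['world_from_camera']
    p=T[:3,:3].T@(np.asarray(P)-T[:3,3]);return np.array([K[0,0]*p[0]/-p[2]+K[0,2],K[1,1]*-p[1]/-p[2]+K[1,2]])
E
python3 - <<'E'
from h import *
W={}
for cam in("top","scene"):
    d=np.load(cam+"_d.npy");im=np.load(cam+"_i.npy");P=cloud(cam,d)
    for n,px,h in[("tall",(286,243),.116),("large",(209,238),.094),("medium",(460,241),.072),("small",(389,233),.05),("green",(173,196),.094),("yellow",(218,284),.094),("purple",(369,270),.05),("steamer",(204,133),.066+.06)]:
        if cam=="top": X0=ray(cam,px,h)
        else: X0=W[n]
        m=(np.abs(P[...,2]-h)<.007)&(np.hypot(P[...,0]-X0[0],P[...,1]-X0[1])<.06)&(d>0)
        c,r=cv2.minEnclosingCircle(P[m][:,:2].astype(np.float32))
        W.setdefault(n,np.array([*c,h]))
        near=(np.hypot(P[...,0]-X0[0],P[...,1]-X0[1])<.02)
        print(cam,n,np.round(P[m].mean(0),4),m.sum(),"circ",np.round(c,4),round(r,4),"zmax",P[near][:,2].max().round(4))
    # marks
    g=cv2.cvtColor(im,cv2.COLOR_RGB2GRAY)
    B=(g<45 if cam=="x" else (cv2.adaptiveThreshold(g,255,cv2.ADAPTIVE_THRESH_MEAN_C,cv2.THRESH_BINARY_INV,21,18)>0)).astype(np.uint8)
    nl,lab,st,ce=cv2.connectedComponentsWithStats(B,connectivity=8)
    for i in range(1,nl):
        X=ray(cam,ce[i],.06); x,y,w,hh,a=st[i]
        if w>20 and hh>16 and w<40 and hh<40 and .4<X[0]<.7:
            pts=np.array([ray(cam,(q,p),.06)[:2] for p,q in np.argwhere(lab==i)],np.float32)
            e=cv2.fitEllipse(pts);print(cam,"ring",ce[i].round(1),w,hh,a,np.round(e[0],4),np.round(e[1],4))
        elif 2<=a<14 and .45<X[0]<.62: print(cam,"dot",ce[i].round(1),a,X.round(4))
im=np.load("top_i.npy");cv2.imwrite("pics/crop1.png",cv2.resize(im[170:310,140:490],None,fx=2.2,fy=2.2,interpolation=cv2.INTER_CUBIC)[:,:,::-1])
E
```

```text
top tall [0.4331 0.1109 0.1147] 551 circ [0.4331 0.1111] 0.0259 zmax 0.1206
top large [0.4387 0.2641 0.0927] 448 circ [0.4387 0.2645] 0.0239 zmax 0.098
top medium [ 0.445  -0.249   0.0703] 375 circ [ 0.4454 -0.2495] 0.0223 zmax 0.0756
top small [ 0.4588 -0.1027  0.0486] 286 circ [ 0.459  -0.1032] 0.0199 zmax 0.053
top green [0.5209 0.3426 0.0928] 442 circ [0.5209 0.3435] 0.0244 zmax 0.0976
top yellow [0.3474 0.2425 0.0929] 465 circ [0.3468 0.2426] 0.0242 zmax 0.0984
top purple [ 0.3791 -0.0634  0.0486] 291 circ [ 0.3791 -0.0635] 0.0196 zmax 0.0534
top steamer [0.6484 0.2801 0.1245] 40 circ [0.6474 0.2801] 0.0128 zmax 0.1286
top ring [444.9 123.4] 31 29 230 [ 0.6868 -0.2057] [0.0525 0.0553]
top ring [339.8 136.8] 29 29 219 [0.6563 0.0055] [0.0555 0.0557]
top ring [380.3 136.3] 29 29 224 [ 0.6598 -0.0792] [0.0554 0.0559]
top ring [218.2 147.1] 36 35 236 [0.6961 0.3309] [0.13   0.2152]
top ring [258.7 138.5] 29 28 220 [0.6493 0.1754] [0.0555 0.0557]
top ring [299.2 137.6] 29 28 228 [0.6529 0.0905] [0.0552 0.0557]
top ring [427.5 141.6] 27 24 102 [ 0.6603 -0.1861] [0.0469 0.0547]
top dot
[... 1170 characters left out ...]
 [204.6 213.6] 10 [0.4881 0.2811 0.06  ]
top dot [385.5 212. ] 2 [ 0.5008 -0.0923  0.06  ]
top dot [385. 216.] 3 [ 0.4925 -0.0914  0.06  ]
top dot [201.  216.7] 3 [0.4816 0.2883 0.06  ]
top dot [557.5 222.5] 2 [ 0.488  -0.4433  0.06  ]
top ring [387.  234.5] 21 19 154 [ 0.4574 -0.0973] [0.0342 0.0362]
top ring [212.9 237.5] 33 24 382 [0.4387 0.2648] [0.0426 0.0582]
top dot [556.  227.5] 2 [ 0.4777 -0.44    0.06  ]
top ring [285.2 240.4] 29 27 285 [0.4347 0.1125] [0.0448 0.0531]Traceback (most recent call last):
  File "<stdin>", line 20, in <module>
  File "h.py", line 9, in ray
    c=camera_model(cam);K=c['mtx'];T=c['world_from_camera']
ValueError: time passes only in moves, steps and waits
```

```bash
sed -i 's/^from rig import camera_model/from rig import camera_model as _cm\nimport functools\ncamera_model=functools.lru_cache(None)(_cm)/' h.py
python3 - <<'E'
from h import *
W=dict(tall=(.4331,.111,.116),large=(.4387,.2645,.094),medium=(.4452,-.2493,.072),small=(.4589,-.103,.05))
cam="scene"
d=np.load(cam+"_d.npy");im=np.load(cam+"_i.npy");P=cloud(cam,d)
for n,X0 in W.items():
    m=(np.abs(P[...,2]-X0[2])<.006)&(np.hypot(P[...,0]-X0[0],P[...,1]-X0[1])<.06)&(d>0)
    c,r=cv2.minEnclosingCircle(P[m][:,:2].astype(np.float32))
    print(n,np.round(P[m].mean(0),4),m.sum(),np.round(c,4),round(r,4))
for px in[(245,239),(284,252),(324,265),(367,279)]: print(ray(cam,px,.06).round(4),ray(cam,np.array(px)+.5,.06).round(4))
im=np.load("top_i.npy");cv2.imwrite("pics/crop1.png",cv2.resize(im[170:310,140:490],None,fx=2.2,fy=2.2,interpolation=cv2.INTER_CUBIC)[:,:,::-1])
E
```

```text
tall [0.4364 0.1106 0.1164] 404 [0.4338 0.1096] 0.0266
large [0.4415 0.264  0.0944] 386 [0.4393 0.2642] 0.0248
medium [ 0.4477 -0.2492  0.0719] 216 [ 0.4455 -0.2505] 0.0229
small [ 0.4619 -0.1024  0.0501] 198 [ 0.4603 -0.1032] 0.0204
[ 0.6602 -0.0784  0.06  ] [ 0.6609 -0.0769  0.06  ]
[0.6567 0.0069 0.06  ] [0.6573 0.0083 0.06  ]
[0.6526 0.0901 0.06  ] [0.6532 0.0913 0.06  ]
[0.6484 0.1753 0.06  ] [0.649  0.1764 0.06  ]
```

View pics/crop1.png

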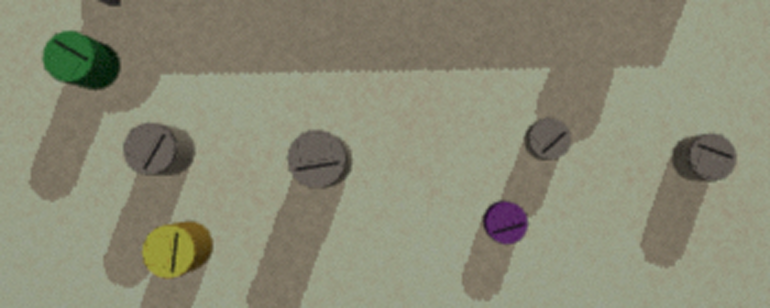

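The crop shows the four whites with grey lids: large (150,148), tall (318,158), small (548,138) and medium (705,158). Purple, yellow and green are clearly separate. Both cameras agree to about 1.5 mm and the mark spacing comes out at 85 mm. I'll grasp with the jaws along world x, starting with tall.

Request:
{"method": "jog_arm", "body": {"targets": [[0.085, [0.0155, 0.0524, 0], 0.0938], [0.085, [0.0155, 0.0524, 0], 0.0938], [0.085, [0.0155, 0.0524, 0], 0.0938], [0.085, [0.0155, 0.0524, 0], 0.0938], [0.085, [0.0155, 0.0524, 0], 0.0938], [0.085, [0.0155, 0.0524, 0], 0.0938], [0.085, [0.0155, 0.0524, 0], 0.0938], [0.085, [0.0155, 0.0524, 0], 0.0938], [0.085, [0.0155, 0.0524, 0], 0.0938], [0.085, [0.0155, 0.0524, 0], 0.0938]], "force": 30}}

```text
clock: 1.7
position: [0.4028, 0.0066, 0.2488]
ee_rot: [-0.452, 0.451, -0.544, 0.545]
contact_force: [0.7, -0.3, 0.6]
width: 0.085
```

Request:
{"method": "jog_arm", "body": {"targets": [[0.085, [0.0155, 0.0524, 0], 0.0938], [0.085, [0.0155, 0.0524, 0], 0.0938], [0.085, [0, 0, 0], 0], [0.085, [0, 0, 0], 0]]}}

```text
clock: 2.2
position: [0.433, 0.1095, 0.2482]
ee_rot: [-0.5, 0.5, -0.5, 0.5]
contact_force: [0.5, 0.5, 0.5]
width: 0.0852
```

Request:
{"method": "jog_arm", "body": {"targets": [[0.085, [0.0005, 0.001, -0.035], 0], [0.085, [0, 0, -0.035], 0], [0.085, [0, 0, -0.035], 0], [0.085, [0, 0, -0.035], 0], [0.085, [0, 0, -0.03], 0], [0.085, [0, 0, 0], 0], [0.03, [0, 0, 0], 0], [0.03, [0, 0, 0], 0], [0.03, [0, 0, 0], 0], [0.03, [0, 0, 0], 0]]}}

```text
clock: 3.45
position: [0.4348, 0.1106, 0.0798]
ee_rot: [-0.501, 0.499, -0.499, 0.501]
contact_force: [-0.7, -1.2, 6.8]
width: 0.0514
```

Request:
{"method": "jog_arm", "body": {"targets": [[0.03, [0, 0, 0], 0], [0.03, [0, 0, 0], 0], [0.03, [0, 0, 0], 0]]}}

```text
clock: 3.82
position: [0.4348, 0.1106, 0.0798]
ee_rot: [-0.501, 0.499, -0.499, 0.501]
contact_force: [-1.5, -1.2, 6.9]
width: 0.0514
```

Request:
{"method": "jog_arm", "body": {"targets": [[0.03, [0, 0, 0.02], 0], [0.03, [0, 0, 0.03], 0], [0.03, [0, 0, 0.03], 0], [0.03, [0, 0, 0.02], 0], [0.03, [0.03, 0.01, 0], 0], [0.03, [0.04, 0.012, 0], 0], [0.03, [0.04, 0.012, 0], 0], [0.03, [0.04, 0.012, 0], 0], [0.03, [0.04, 0.012, 0], 0], [0.03, [0.024, 0.0065, 0], 0]]}}

```text
clock: 5.08
position: [0.6498, 0.176, 0.1783]
ee_rot: [0.5, -0.5, 0.5, -0.5]
contact_force: [-1.3, 0.2, -1.0]
width: 0.051
```

Request:
{"method": "jog_arm", "body": {"targets": [[0.03, [0, 0, 0], 0], [0.03, [0, 0, 0], 0]]}}

```text
clock: 5.32
position: [0.6467, 0.1751, 0.1782]
ee_rot: [-0.499, 0.5, -0.5, 0.5]
contact_force: [-0.3, -0.1, -1.0]
width: 0.0512
```

```bash
cat > snap.py <<'E'
import sys
from h import *
from rig import get_image,manip
t=sys.argv[1]
o=[]
for n in("scene","top"):
    im,d=get_image(n);np.save(f"{n}_d.npy",d);np.save(f"{n}_i.npy",im)
    o.append(im[150:350,130:530] if n=="scene" else im[90:290,150:550])
cv2.imwrite(f"pics/{t}.png",cv2.resize(np.vstack(o),None,fx=1.5,fy=1.5,interpolation=cv2.INTER_CUBIC)[:,:,::-1])
print(manip.get_state()['position'])
E
cat > lids.py <<'E'
import sys
from h import *
G=dict(tall=(.649,.1754,.176,.026),large=(.653,.0903,.154,.024),medium=(.6565,.006,.132,.022),small=(.660,-.079,.11,.02))
C=dict(tall=(.4335,.1105,.116,.026),large=(.439,.2643,.094,.024),medium=(.4453,-.25,.072,.022),small=(.4593,-.103,.05,.02))
for w in sys.argv[1:]:
  for cam in("top","scene"):
    D=G if w[0]!='c' else C
    x,y,z,R=D[w.lstrip('c')]
    d=np.load(cam+"_d.npy");P=cloud(cam,d)
    m=(np.abs(P[...,2]-z)<.006)&(np.hypot(P[...,0]-x,P[...,1]-y)<.045)&(d>0)
    if m.sum()<20: print(w,cam,"few",m.sum());continue
    c,r=cv2.minEnclosingCircle(P[m][:,:2].astype(np.float32))
    print(w,cam,m.sum(),"z",P[m][:,2].mean().round(4),"circ",np.round(c,4),round(r,4),"err mm",np.round((np.array(c)-(x,y))*1000,1))
E
python3 snap.py a1
```

```text
[0.64662141 0.17497003 0.17853636]
```

View pics/a1.png

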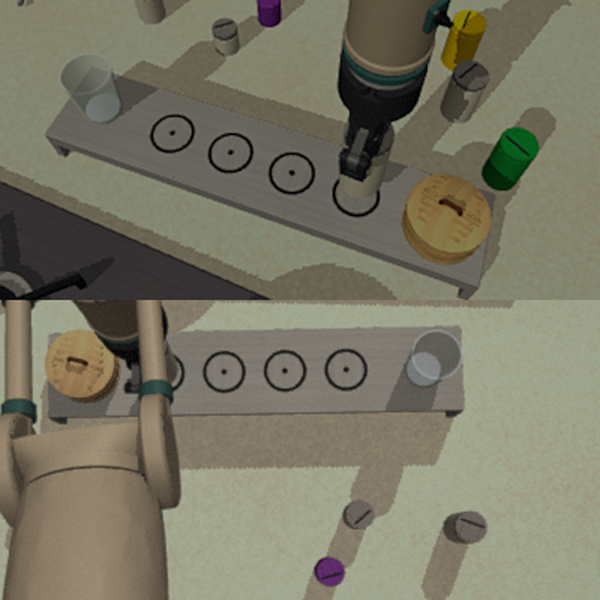

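The canister hangs upright over the mark_1 ring, at (362,165) in the scene crop. I'll trim x by +2.4 mm and lower.

Request:
{"method": "jog_arm", "body": {"targets": [[0.03, [0.0024, 0.0004, -0.012], 0], [0.03, [0, 0, -0.012], 0], [0.03, [0, 0, -0.008], 0], [0.03, [0, 0, -0.004], 0], [0.03, [0, 0, -0.0015], 0], [0.03, [0, 0, 0], 0]]}}

```text
clock: 6.18
position: [0.6505, 0.1756, 0.141]
ee_rot: [-0.5, 0.5, -0.5, 0.5]
contact_force: [-0.6, -0.2, -0.7]
width: 0.0516
```

Request:
{"method": "jog_arm", "body": {"targets": [[0.03, [-0.001, 0, -0.001], 0], [0.03, [0, 0, -0.001], 0], [0.03, [0, 0, 0], 0]]}}

```text
clock: 6.55
position: [0.6494, 0.1757, 0.1399]
ee_rot: [-0.5, 0.5, -0.5, 0.5]
contact_force: [-2.1, 1.0, 4.7]
width: 0.0516
```

Contact, 4.7 N up. Release gently, opening in steps, then rise.

Request:
{"method": "jog_arm", "body": {"targets": [[0.056, [0, 0, 0], 0], [0.06, [0, 0, 0], 0], [0.07, [0, 0, 0], 0], [0.085, [0, 0, 0], 0], [0.085, [0, 0, 0], 0], [0.085, [0, 0, 0], 0], [0.085, [0, 0, 0.02], 0], [0.085, [0, 0, 0.04], 0], [0.085, [0, 0, 0.04], 0], [0.085, [0, 0, 0.02], 0]]}}

```text
clock: 7.8
position: [0.6502, 0.1758, 0.2618]
ee_rot: [0.501, -0.499, 0.499, -0.501]
contact_force: [-0.4, 0.1, -1.0]
width: 0.0846
```

Request:
{"method": "jog_arm", "body": {"targets": [[0.085, [-0.0352, 0.0147, 0], 0], [0.085, [-0.0352, 0.0147, 0], 0], [0.085, [-0.0352, 0.0148, 0], 0], [0.085, [-0.0352, 0.0148, 0], 0], [0.085, [-0.0352, 0.0148, 0], 0], [0.085, [-0.0352, 0.0147, 0], 0], [0.085, [0, 0, 0], 0], [0.085, [0, 0, 0], 0]]}}

```text
clock: 8.8
position: [0.4387, 0.2642, 0.2592]
ee_rot: [0.5, -0.5, 0.5, -0.5]
contact_force: [-0.3, 0.1, 0.1]
width: 0.085
```

```bash
python3 snap.py a2; python3 lids.py tall clarge
```

```text
[0.43911663 0.26388781 0.25884724]
tall top 588 z 0.1747 circ [0.6475 0.1765] 0.0263 err mm [-1.5  1.1]
tall scene 742 z 0.1764 circ [0.6475 0.175 ] 0.0263 err mm [-1.5 -0.4]
clarge top 447 z 0.0929 circ [0.439  0.2647] 0.0237 err mm [-0.   0.4]
clarge scene 385 z 0.0945 circ [0.4398 0.264 ] 0.0241 err mm [ 0.8 -0.3]
```

View pics/a2.png

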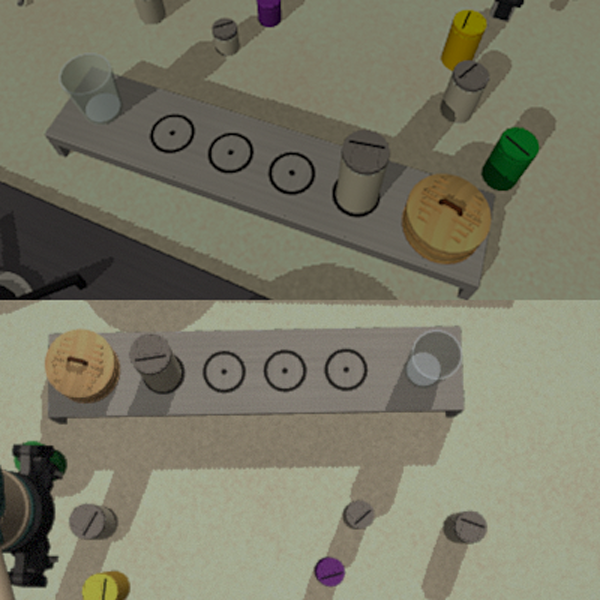

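Tall stands centred on mark_1 to about 1.5 mm, at (357,185) in the crop. Large is next.

Request:
{"method": "jog_arm", "body": {"targets": [[0.085, [0, 0.0003, -0.04], 0], [0.085, [0, 0, -0.04], 0], [0.085, [0, 0, -0.04], 0], [0.085, [0, 0, -0.04], 0], [0.085, [0, 0, -0.041], 0], [0.085, [0, 0, 0], 0], [0.03, [0, 0, 0], 0], [0.03, [0, 0, 0], 0], [0.03, [0, 0, 0], 0], [0.03, [0, 0, 0], 0]]}}

```text
clock: 10.15
position: [0.4395, 0.2649, 0.0596]
ee_rot: [0.501, -0.499, 0.499, -0.501]
contact_force: [-0.3, -0.3, 6.1]
width: 0.0476
```

Request:
{"method": "jog_arm", "body": {"targets": [[0.03, [0, 0, 0], 0], [0.03, [0, 0, 0], 0], [0.03, [0, 0, 0], 0]]}}

```text
clock: 10.52
position: [0.4395, 0.265, 0.0596]
ee_rot: [0.501, -0.499, 0.499, -0.501]
contact_force: [0.1, -0.9, 7.1]
width: 0.0472
```

Request:
{"method": "jog_arm", "body": {"targets": [[0.03, [0, 0, 0.02], 0], [0.03, [0, 0, 0.03], 0], [0.03, [0, 0, 0.03], 0], [0.03, [0, 0, 0.02], 0], [0.03, [0, -0.03, 0], 0], [0.03, [0, -0.04, 0], 0], [0.03, [0, -0.04, 0], 0], [0.03, [0, -0.04, 0], 0], [0.03, [0, -0.0245, 0], 0], [0.03, [0, 0, 0], 0]]}}

```text
clock: 11.78
position: [0.4379, 0.0888, 0.1582]
ee_rot: [-0.499, 0.499, -0.501, 0.501]
contact_force: [0.3, 0.3, -0.2]
width: 0.0477
```

Request:
{"method": "jog_arm", "body": {"targets": [[0.03, [0.03, 0, 0], 0], [0.03, [0.04, 0, 0], 0], [0.03, [0.04, 0, 0], 0], [0.03, [0.04, 0, 0], 0], [0.03, [0.04, 0, 0], 0], [0.03, [0.0235, 0, 0], 0], [0.03, [0, 0, 0], 0], [0.03, [0, 0, 0], 0]]}}

```text
clock: 12.78
position: [0.6503, 0.0908, 0.1575]
ee_rot: [-0.5, 0.501, -0.5, 0.499]
contact_force: [-1.0, 0.3, -0.6]
width: 0.0471
```

Request:
{"method": "jog_arm", "body": {"targets": [[0.03, [0.003, -0.0003, -0.012], 0], [0.03, [0, 0, -0.012], 0], [0.03, [0, 0, -0.008], 0], [0.03, [0, 0, -0.004], 0], [0.03, [0, 0, -0.0015], 0], [0.03, [0, 0, -0.001], 0], [0.03, [0, 0, -0.0005], 0], [0.03, [0, 0, 0], 0]]}}

```text
clock: 13.78
position: [0.6547, 0.0896, 0.1197]
ee_rot: [-0.5, 0.5, -0.5, 0.5]
contact_force: [-2.6, -0.8, 3.8]
width: 0.0472
```

Request:
{"method": "jog_arm", "body": {"targets": [[0.053, [0, 0, 0], 0], [0.058, [0, 0, 0], 0], [0.07, [0, 0, 0], 0], [0.085, [0, 0, 0], 0], [0.085, [0, 0, 0], 0], [0.085, [0, 0, 0], 0], [0.085, [0, 0, 0.02], 0], [0.085, [0, 0, 0.04], 0], [0.085, [0, 0, 0.04], 0], [0.085, [0, 0, 0.03], 0]]}}

```text
clock: 15.02
position: [0.655, 0.0897, 0.2509]
ee_rot: [-0.5, 0.499, -0.5, 0.501]
contact_force: [0.4, -0.3, 0.2]
width: 0.0849
```

Request:
{"method": "jog_arm", "body": {"targets": [[0.085, [-0.03, -0.045, 0], 0], [0.085, [-0.03, -0.045, 0], 0], [0.085, [-0.03, -0.045, 0], 0], [0.085, [-0.03, -0.045, 0], 0], [0.085, [-0.03, -0.045, 0], 0], [0.085, [-0.03, -0.045, 0], 0], [0.085, [-0.03, -0.07, 0], 0], [0.085, [0, 0, 0], 0], [0.085, [0, 0, 0], 0]]}}

```text
clock: 16.15
position: [0.4499, -0.2377, 0.2489]
ee_rot: [0.5, -0.499, 0.5, -0.5]
contact_force: [1.1, 0.4, -1.1]
width: 0.0851
```

```bash
python3 snap.py a3; python3 lids.py tall large cmedium csmall
```

```text
[ 0.45039582 -0.2367504   0.24880366]
tall top 588 z 0.1748 circ [0.6476 0.1763] 0.0265 err mm [-1.4  0.9]
tall scene 742 z 0.1764 circ [0.6479 0.1752] 0.0263 err mm [-1.1 -0.2]
large top 479 z 0.1526 circ [0.6541 0.0891] 0.0242 err mm [ 1.1 -1.2]
large scene 561 z 0.1544 circ [0.6543 0.0887] 0.0244 err mm [ 1.3 -1.6]
cmedium top 366 z 0.0705 circ [ 0.4449 -0.2494] 0.0219 err mm [-0.4  0.6]
cmedium scene 214 z 0.0721 circ [ 0.4469 -0.2511] 0.023 err mm [ 1.6 -1.1]
csmall top 284 z 0.0485 circ [ 0.4591 -0.1029] 0.0197 err mm [-0.2  0.1]
csmall scene 193 z 0.0503 circ [ 0.46  -0.103] 0.0202 err mm [ 0.7 -0. ]
```

View pics/a3.png

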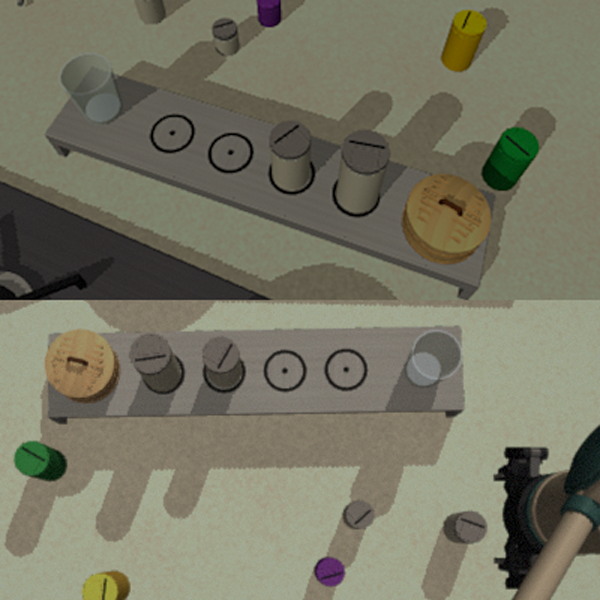

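Large stands on mark_2 with about 1.7 mm error, at (291,160) in the crop. Next is medium.

Request:
{"method": "jog_arm", "body": {"targets": [[0.085, [-0.0047, -0.013, 0], 0], [0.085, [0, 0, -0.04], 0], [0.085, [0, 0, -0.04], 0], [0.085, [0, 0, -0.04], 0], [0.085, [0, 0, 0], 0]]}}

```text
clock: 16.88
position: [0.4435, -0.2493, 0.1263]
ee_rot: [0.5, -0.501, 0.502, -0.497]
contact_force: [-0.1, -0.3, 0.9]
width: 0.0848
```

Request:
{"method": "jog_arm", "body": {"targets": [[0.085, [0.0015, -0.0005, -0.04], 0], [0.085, [0, 0, -0.03], 0], [0.085, [0, 0, -0.014], 0], [0.085, [0, 0, 0], 0], [0.03, [0, 0, 0], 0], [0.03, [0, 0, 0], 0], [0.03, [0, 0, 0], 0], [0.03, [0, 0, 0], 0], [0.03, [0, 0, 0], 0], [0.03, [0, 0, 0], 0]]}}

```text
clock: 18.12
position: [0.4473, -0.2518, 0.046]
ee_rot: [-0.5, 0.5, -0.499, 0.501]
contact_force: [-0.3, 0.5, 6.5]
width: 0.0435
```

Request:
{"method": "jog_arm", "body": {"targets": [[0.03, [0, 0, 0.02], 0], [0.03, [0, 0, 0.03], 0], [0.03, [0, 0, 0.03], 0], [0.03, [0, 0, 0.02], 0], [0.03, [0, 0.04, 0], 0], [0.03, [0, 0.045, 0], 0], [0.03, [0, 0.045, 0], 0], [0.03, [0, 0.045, 0], 0], [0.03, [0, 0.045, 0], 0], [0.03, [0, 0.038, 0], 0]]}}

```text
clock: 19.38
position: [0.4464, 0.0083, 0.145]
ee_rot: [0.5, -0.5, 0.5, -0.5]
contact_force: [0.5, 0.2, -1.5]
width: 0.0437
```

Request:
{"method": "jog_arm", "body": {"targets": [[0.03, [0.03, 0, 0], 0], [0.03, [0.04, 0, 0], 0], [0.03, [0.04, 0, 0], 0], [0.03, [0.04, 0, 0], 0], [0.03, [0.04, 0, 0], 0], [0.03, [0.02, 0, 0], 0], [0.03, [0, 0, 0], 0], [0.03, [0, 0, 0], 0]]}}

```text
clock: 20.38
position: [0.6554, 0.0068, 0.1445]
ee_rot: [0.499, -0.5, 0.501, -0.5]
contact_force: [-0.1, -0.0, -0.5]
width: 0.0432
```

Request:
{"method": "jog_arm", "body": {"targets": [[0.03, [0.001, -0.001, -0.012], 0], [0.03, [0, 0, -0.012], 0], [0.03, [0, 0, -0.008], 0], [0.03, [0, 0, -0.004], 0], [0.03, [0, 0, -0.0015], 0], [0.03, [0, 0, -0.001], 0], [0.03, [0, 0, -0.0005], 0], [0.03, [0, 0, 0], 0]]}}

```text
clock: 21.38
position: [0.658, 0.0057, 0.1061]
ee_rot: [-0.5, 0.5, -0.5, 0.5]
contact_force: [0.3, -0.2, -0.5]
width: 0.0434
```

Request:
{"method": "jog_arm", "body": {"targets": [[0.03, [-0.0005, 0, -0.001], 0], [0.03, [0, 0, -0.0005], 0], [0.03, [0, 0, 0], 0]]}}

```text
clock: 21.75
position: [0.6579, 0.0057, 0.106]
ee_rot: [-0.5, 0.499, -0.5, 0.501]
contact_force: [-0.8, -0.0, 6.9]
width: 0.0437
```

Request:
{"method": "jog_arm", "body": {"targets": [[0.049, [0, 0, 0], 0], [0.055, [0, 0, 0], 0], [0.07, [0, 0, 0], 0], [0.085, [0, 0, 0], 0], [0.085, [0, 0, 0], 0], [0.085, [0, 0, 0], 0], [0.085, [0, 0, 0.02], 0], [0.085, [0, 0, 0.04], 0], [0.085, [0, 0, 0.04], 0], [0.085, [0, 0, 0.04], 0]]}}

```text
clock: 23.0
position: [0.6572, 0.0057, 0.2456]
ee_rot: [-0.5, 0.5, -0.5, 0.5]
contact_force: [0.3, -0.2, -0.9]
width: 0.0849
```

Request:
{"method": "jog_arm", "body": {"targets": [[0.085, [-0.033, -0.018, 0], 0], [0.085, [-0.033, -0.018, 0], 0], [0.085, [-0.033, -0.018, 0], 0], [0.085, [-0.033, -0.018, 0], 0], [0.085, [-0.033, -0.018, 0], 0], [0.085, [-0.033, -0.0185, 0], 0], [0.085, [0, 0, 0], 0], [0.085, [0, 0, 0], 0]]}}

```text
clock: 24.0
position: [0.46, -0.1028, 0.2447]
ee_rot: [-0.5, 0.499, -0.5, 0.501]
contact_force: [-0.4, -0.7, 0.5]
width: 0.0852
```

```bash
python3 snap.py a4; python3 lids.py tall large medium csmall
```

```text
[ 0.46025242 -0.10257715  0.24442082]
tall top 583 z 0.1749 circ [0.6474 0.176 ] 0.026 err mm [-1.6  0.6]
tall scene 746 z 0.1764 circ [0.648 0.175] 0.0263 err mm [-1.  -0.4]
large top 480 z 0.1527 circ [0.6536 0.0892] 0.0244 err mm [ 0.6 -1.1]
large scene 557 z 0.1544 circ [0.6542 0.0893] 0.0245 err mm [ 1.2 -1. ]
medium top 383 z 0.1308 circ [0.6571 0.007 ] 0.0222 err mm [0.6 1. ]
medium scene 424 z 0.1323 circ [0.6576 0.0071] 0.0223 err mm [1.1 1.1]
csmall top 78 z 0.0488 circ [ 0.4592 -0.0985] 0.0184 err mm [-0.1  4.5]
csmall scene 193 z 0.0502 circ [ 0.4597 -0.1037] 0.0205 err mm [ 0.4 -0.7]
```

View pics/a4.png

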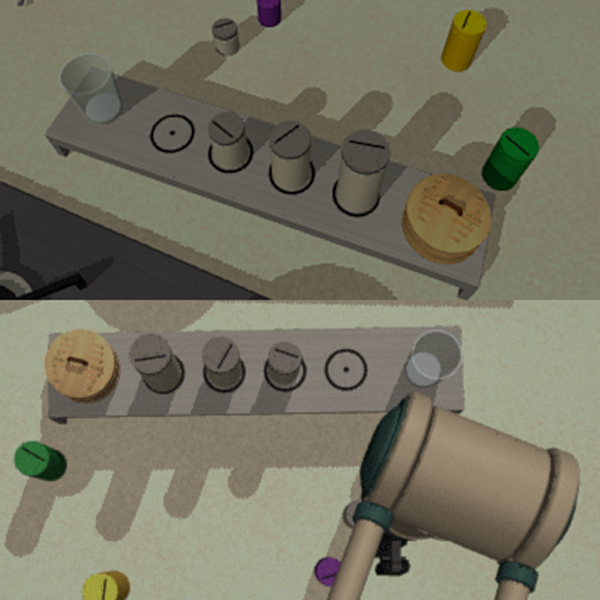

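Medium is on mark_3 with about 1.5 mm error, at (229,142) in the crop. Last is small, with a narrower opening to stay clear of the purple one.

Request:
{"method": "jog_arm", "body": {"targets": [[0.065, [-0.0008, -0.0003, -0.04], 0], [0.065, [0, 0, -0.04], 0], [0.065, [0, 0, -0.04], 0], [0.065, [0, 0, -0.03], 0], [0.065, [0, 0, 0], 0], [0.065, [0, 0, 0], 0]]}}

```text
clock: 24.85
position: [0.4598, -0.1032, 0.0951]
ee_rot: [-0.5, 0.5, -0.499, 0.5]
contact_force: [-0.7, -0.4, 0.0]
width: 0.0649
```

Request:
{"method": "jog_arm", "body": {"targets": [[0.065, [0, 0, -0.03], 0], [0.065, [0, 0, -0.025], 0], [0.065, [0, 0, -0.012], 0], [0.065, [0, 0, 0], 0], [0.03, [0, 0, 0], 0], [0.03, [0, 0, 0], 0], [0.03, [0, 0, 0], 0], [0.03, [0, 0, 0], 0], [0.03, [0, 0, 0], 0], [0.03, [0, 0, 0], 0]]}}

```text
clock: 26.1
position: [0.4595, -0.1035, 0.0285]
ee_rot: [-0.5, 0.499, -0.499, 0.501]
contact_force: [-0.2, -0.0, 6.6]
width: 0.0392
```

Request:
{"method": "jog_arm", "body": {"targets": [[0.02, [0, 0, 0.02], 0], [0.02, [0, 0, 0.03], 0], [0.02, [0, 0, 0.03], 0], [0.02, [0, 0, 0.02], 0], [0.02, [0.03, 0.005, 0], 0], [0.02, [0.04, 0.005, 0], 0], [0.02, [0.04, 0.005, 0], 0], [0.02, [0.04, 0.005, 0], 0], [0.02, [0.04, 0.004, 0], 0], [0.02, [0.01, 0, 0], 0]]}}

```text
clock: 27.35
position: [0.6607, -0.0789, 0.127]
ee_rot: [0.5, -0.5, 0.499, -0.5]
contact_force: [-0.7, -1.2, -1.2]
width: 0.0393
```

Request:
{"method": "jog_arm", "body": {"targets": [[0.02, [0, 0, 0], 0], [0.02, [0, 0, 0], 0]]}}

```text
clock: 27.6
position: [0.6569, -0.0792, 0.1272]
ee_rot: [0.499, -0.5, 0.501, -0.5]
contact_force: [-0.1, 0.3, -0.5]
width: 0.0393
```

Contact is expected at TCP z of about 0.0885.

Request:
{"method": "jog_arm", "body": {"targets": [[0.02, [0.0022, 0, -0.012], 0], [0.02, [0, 0, -0.012], 0], [0.02, [0, 0, -0.008], 0], [0.02, [0, 0, -0.004], 0], [0.02, [0, 0, -0.0015], 0], [0.02, [0, 0, -0.001], 0], [0.02, [0, 0, -0.001], 0], [0.02, [0, 0, 0], 0]]}}

```text
clock: 28.6
position: [0.661, -0.0792, 0.0885]
ee_rot: [-0.5, 0.5, -0.5, 0.5]
contact_force: [-1.3, 0.6, 2.9]
width: 0.0391
```

Request:
{"method": "jog_arm", "body": {"targets": [[0.045, [0, 0, 0], 0], [0.052, [0, 0, 0], 0], [0.065, [0, 0, 0], 0], [0.08, [0, 0, 0], 0], [0.08, [0, 0, 0], 0], [0.08, [0, 0, 0.02], 0], [0.08, [0, 0, 0.04], 0], [0.08, [0, 0, 0.04], 0], [0.08, [0, 0, 0.04], 0], [0.08, [0, 0, 0.02], 0]]}}

```text
clock: 29.85
position: [0.6615, -0.0793, 0.2508]
ee_rot: [-0.501, 0.499, -0.499, 0.501]
contact_force: [0.0, 0.2, -0.3]
width: 0.08
```

Request:
{"method": "jog_arm", "body": {"targets": [[0.08, [-0.035, -0.035, 0], 0], [0.08, [-0.035, -0.035, 0], 0], [0.08, [-0.035, -0.035, 0], 0], [0.08, [-0.035, -0.035, 0], 0], [0.08, [-0.035, -0.035, 0], 0], [0.08, [-0.035, -0.035, 0], 0], [0.08, [-0.035, -0.035, 0], 0], [0.08, [0, -0.02, 0], 0], [0.08, [0, 0, 0], 0], [0.08, [0, 0, 0], 0]]}}

```text
clock: 31.1
position: [0.4165, -0.3432, 0.2476]
ee_rot: [0.5, -0.5, 0.5, -0.5]
contact_force: [0.0, 0.2, -0.8]
width: 0.0803
```

```bash
cp top_i.npy top_prev.npy; python3 snap.py a5; python3 lids.py tall large medium small; python3 - <<'E'
from rig import *
print([(n,x['position'],x['score']) for n in("steamer","tumbler") for x in spot_point(n,"top")[:1]])
E
```

```text
[ 0.41647042 -0.34296645  0.24768896]
tall top 587 z 0.1749 circ [0.6477 0.1761] 0.0262 err mm [-1.3  0.7]
tall scene 742 z 0.1765 circ [0.6484 0.1751] 0.0262 err mm [-0.6 -0.3]
large top 484 z 0.1528 circ [0.654  0.0895] 0.0242 err mm [ 1.  -0.8]
large scene 558 z 0.1544 circ [0.654 0.089] 0.0245 err mm [ 1.  -1.3]
medium top 379 z 0.1307 circ [0.6574 0.0071] 0.0221 err mm [0.9 1.1]
medium scene 426 z 0.1322 circ [0.6583 0.0065] 0.0224 err mm [1.8 0.5]
small top 305 z 0.1086 circ [ 0.6602 -0.0792] 0.0202 err mm [ 0.2 -0.2]
small scene 315 z 0.1101 circ [ 0.661  -0.0796] 0.0204 err mm [ 1.  -0.6]
[('steamer', [211.4, 138.4], 0.9), ('tumbler', [433.5, 136.8], 0.69)]
```

View pics/a5.png

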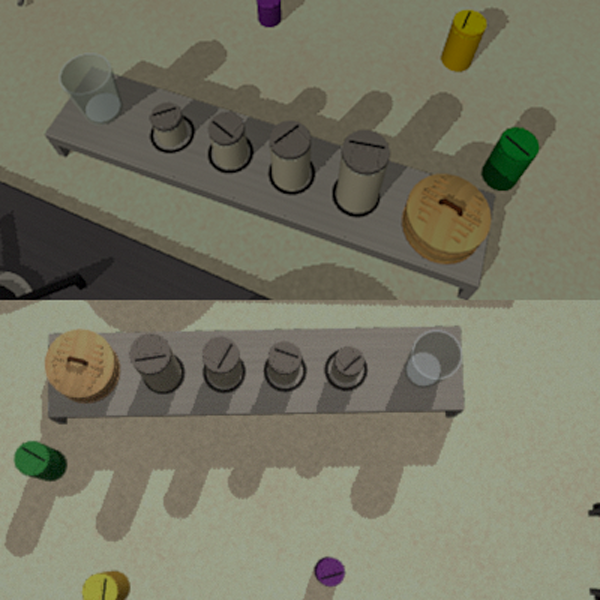

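The picture shows all four standing in order on their rings. In the crop, tall is at (357,185), large (291,160), medium (229,142) and small (170,128). The steamer (447,217) and tumbler (92,90) sit where they were in the earlier crops, and the arm is clear.

```bash
python3 -c "
from rig import *
print(sign_off())"
```

```text
the job is handed in; nothing more can be done
None
```

All four canisters stand upright and released on their marks: tall on mark_1 beside the steamer, then large, medium, and small on mark_4 beside the tumbler. I handed the job in at about 31 s.

- **Centring:** both cameras put every lid within 2 mm of its mark centre, at the expected height. They differ from each other by about 1 mm.
- **Forces:** the wrist force I read stayed around 7 N or less. It was only read at the end of each move call.
- **Steamer and tumbler:** they look unmoved in every picture I took. The trained network's points for them shifted by 3 to 5 pixels between the first and last picture. I took that as network noise because the pictures themselves show no shift; I did not measure it separately.
- **Look-alikes:** I never gripped the purple, green or yellow ones, and they look to be where they started.

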